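# Spring-punch the front panel

## Task

On this electronics bench, gently stand the spring punch (white round foot, black barrel, steel cap with a red band under it) upright on the pale silvery aluminium panel, with its point inside the red ring. Then press its cap straight down until the spring trips and the cap snaps all the way down, and leave the punch standing there. Do not let it go off anywhere else.

Things in the scene. Friction and masses are not known exactly. Their poses are not given: they have to be found in the camera images.
- punch: Spring punch, loose, upright, 0.35 kg, round about its z (up). Heights above its underside: white foot disc, 64 mm across, 0 to 8 mm; thin steel legs and point to 34; black barrel, 34 mm across, 34 to 72 (grip it about 58 up, from above); red stem 24 mm across; steel cap, 34 mm across, 84 to 92. Origin: centre of the underside, below the point. The pale wooden stamp nearby is not it.
- punch_cap (a joint): How far the cap is pressed down, in m: 0 = cocked (12 mm of red shows under it), 0.012 = tripped, cap on the barrel, no red. The spring resists with about 4 N at first, up to about 10 N at 3 to 4 mm; at about 7 mm it goes over centre and the cap snaps the rest of the way by itself and stays down. Pressed less, it comes back up.
- mark (a point): Centre of the red ring on the upper face of the pale silvery aluminium panel, 6 mm above the bench; z up. The ring is 30 mm across inside, 42 mm outside, with a black dot at its centre, off the middle of the panel (120 x 140 x 6 mm, level, fixed to the bench). The other panel, yellow with a blue ring and a black hole, is already done.
Not all that is in view belongs to the job. Leave any orange or pink look-alike of the punch alone.

How it is judged (in metres and radians):
On the way, in this order (a step that is already met when the one before it is completed fails the run):
1. the punch stands upright on the aluminium panel with its point inside the red ring, still cocked (horizontal distance between punch and mark below 0.015 m and z of punch in the frame of mark between -0.004 and 0.004 m and angle between punch's own z axis and vertical below 0.1745 rad and value of joint punch_cap below 0.003 m), for 0.2 s.
2. its cap is pressed until the spring trips, with the punch still there (horizontal distance between punch and mark below 0.015 m and z of punch in the frame of mark between -0.004 and 0.004 m and angle between punch's own z axis and vertical below 0.1745 rad and value of joint punch_cap above 0.0095 m), for 0.1 s.
At the end, for the whole second after the job is handed in: The punch stands at rest on the aluminium panel, upright within 10 degrees, foot on the panel (within 4 mm in height), its axis within 15 mm of the centre of the red ring, and its cap is snapped down (more than 9.5 mm of 12 mm) (all of step 2 and linear speed of punch below 0.03 m/s); the robot touches nothing.
It fails at once if the punch goes off away from the red ring (value of joint punch_cap above 0.0075 m and horizontal distance between punch and mark above 0.018 m).
It fails at once if the punch is dropped or slammed onto the panel (faster than 0.5 m/s within 30 mm of it) (linear speed of punch above 0.5 m/s and horizontal distance between punch and mark below 0.06 m and z of punch in the frame of mark below 0.03 m).
It also fails if it takes over 48 s, if anything falls off the work surface, if the arm or the gripper's body presses on something with over 40 N, if the wrist force passes 120 N, or if a joint passes its speed limit or range.

## Robot

A 7-joint arm with a two-finger parallel gripper is mounted at the origin on the work surface. World frame = base frame: x ahead of the robot, y to its left, z up, the work surface at z = 0. Lengths are in m, angles in degrees, forces in N, time in s.
With the tool pointing down it reaches from about 0.35 to 0.9 m from the base axis. Payload 8.1 kg.
Tool frame: the origin (TCP) lies at the very end of the fingers, on their centre line; the grasp point (between the pads) lies 19 mm behind it; x points along the fingers, y is the direction in which the jaws open and shut, and the axes are right-handed (so a half turn about x gives the same grasp; the last joint's range is limited). The gripper opens to 85 mm and grips with 20 to 120 N. Pads are 22 mm wide; open, the fingers measure 114 mm over their backs; the gripper's body (76 mm by 85 mm) begins 54 mm behind the grasp point. The pads swing forward as they close: fully open they stand 13 mm farther back than shut.
Start: joints at [65.397, 24.895, 1.432, 90.138, -0.665, 64.973, -4.303], TCP at [0.201, -0.592, 0.231] pointing down, gripper open.
Joint ranges: [-149.89, 149.89], [-25.12, 119.58], [-72.63, 75.52], [4.76, 147.25], [-75.54, 255.54], [6.69, 114.76], [-157.13, 157.13]. Speed limits (degrees/s): [127.2, 127.2, 172.46, 172.46, 180, 180, 180].

## Interface

Orientations are given as [roll, pitch, yaw] about the fixed x, y, z axes, in that order (R = Rz(yaw) Ry(pitch) Rx(roll)).
In Python, from rig import * gives the robot as it stands.
- The arm moves only by the tool send_rows, never from a script. Its argument "motion" is a list of rows, each an object with "grip": the opening in per cent of the stroke, from 0 (shut) to 100 (fully open); "travel": the shift along the world's x, y, z in mm, a list of three; "twist": the turn about the world's z in rad. A call has 1 to 20 rows; each row is the pose to reach, as a shift and turn from the pose commanded when the call began; what a row does not reach only later rows make up. A row lasts 1/8 s, in which the tool goes at most 62.5 mm and 10.7 degrees, less where a joint would pass 70% of its speed; a pose out of reach is approached as far as the arm can. A call with a gripper value outside its range is refused whole. The fingers move at their own pace and stop on an object; "squeeze" is the grip in N (left out, the last holds). Time passes only in rows, so rows that repeat a pose let the fingers close. It gives the time, the measured TCP pose, the force and the opening at its end, in the units of the state.
- observe(): the state, without advancing time (a new reading comes with each control period).
- snapshot(name): name is "scene" or "top"; returns a dict with "img" (420x560x3 uint8, red, green, blue), "K" (3x3 intrinsics, pixels), "world_to_cam" (4x4, takes a point from world to camera coordinates). Camera axes: x right, y up, looking along -z (the intrinsics and any distortion apply to the point x, -y, -z); pixel columns grow to the right and rows downward; lengths in m; the calibration is good to about 2 mm. A picture is of the moment at which its call begins. There is no depth.
- hand_in(): hands the job in, once; it reports no verdict.
The state is a dict: "clock": time; "joints": joint angles; "joint_velocities": joint speeds; "effort": joint torques, N m; "eef_pos": TCP position; "ee_rot": TCP orientation; "wrist_force": force on the tool from outside, world axes, zero at the start; "wrist_torque": the same for the moment, N m; "finger_gap": opening from 0.0 (shut) to 1.0 (fully open).
Only numpy, scipy, OpenCV 4.12 (cv2) and the standard library are available. Lean on these libraries where they do the work, as an engineer would, in place of code of your own. Each camera call takes 0.05 s, during which the arm holds its last target.

## Working session

There is one attempt and no reset: what is moved stays moved. The work goes in short steps, Python scripts to look and compute and a tool call to move; the robot and the scene stay as the last step left them, time stands still between calls to the robot, and variables do not carry over. Pictures are saved under pics/ and viewed, and the job is handed in when it is done.

Besides the shell and the picture viewer there is one more tool, called as name([rows], argument=value, ...), one row to a line, values as JSON. send_rows: Moves the arm, as the interface text tells. Its arguments: {"type":"object","properties":{"motion":{"type":"array"},"squeeze":{"type":"number"}},"required":["motion"]}

```bash
mkdir -p pics; python3 - <<'E'
from rig import *
import cv2,numpy as np,pickle
s=observe();print({k:np.round(s[k],3) for k in s})
d={}
for n in("scene","top"):
    r=snapshot(n);d[n]=r;cv2.imwrite(f"pics/{n}0.png",r["img"][:,:,::-1]);print(n,np.round(r["K"],1).tolist(),np.round(r["world_to_cam"],3).tolist(),[k for k in r])
pickle.dump(d,open("p0.pkl","wb"))
E
```

```text
{'clock': np.float64(0.0), 'joints': array([65.398, 24.937,  1.432, 90.19 , -0.664, 64.974, -4.302]), 'joint_velocities': array([-0.069, -0.044, -0.049, -0.033,  0.018,  0.   ,  0.017]), 'effort': array([ 0.0000e+00, -6.7047e+01,  1.0250e+00, -3.1622e+01,  1.6000e-02,
        1.2000e-02,  0.0000e+00]), 'eef_pos': array([ 0.2  , -0.591,  0.231]), 'ee_rot': array([-84.254,  89.908, 114.465]), 'wrist_force': array([0.099, 0.445, 0.3  ]), 'wrist_torque': array([ 0.008,  0.002, -0.006]), 'finger_gap': np.float64(0.998)}
scene [[440.7, 0.0, 274.2], [0.0, 440.7, 203.0], [0.0, 0.0, 1.0]] [[-0.832, 0.555, -0.003, 0.406], [-0.48, -0.716, 0.507, 0.207], [0.279, 0.423, 0.862, -1.153], [0.0, 0.0, 0.0, 1.0]] ['img', 'K', 'world_to_cam']
top [[492.4, 0.0, 280.3], [0.0, 492.4, 205.6], [0.0, 0.0, 1.0]] [[0.01, -1.0, -0.023, 0.022], [0.991, 0.007, 0.136, -0.495], [-0.136, -0.024, 0.99, -1.066], [0.0, 0.0, 0.0, 1.0]] ['img', 'K', 'world_to_cam']
```

View pics/scene0.png

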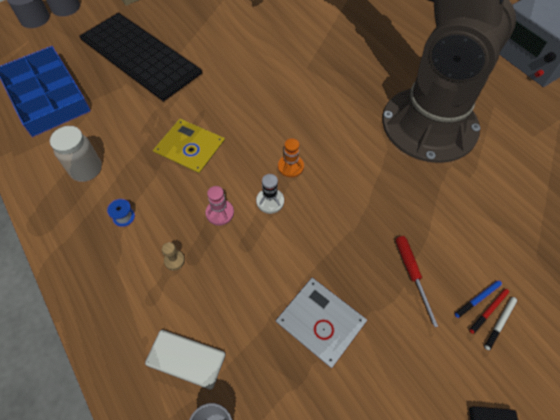

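View pics/top0.png

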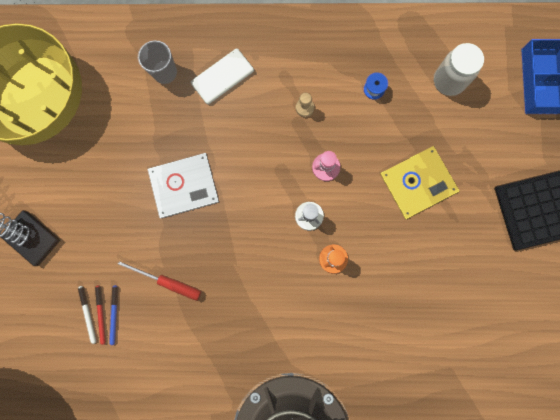

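The scene view shows the white-footed punch near (270,200) and the red ring at (323,330). The top view shows them at (309,216) and (175,182). The pink and orange look-alikes stand beside the punch.

```bash
cat > h.py <<'E'
import cv2,numpy as np
def ray(r,u,v):
    K=r["K"];T=np.array(r["world_to_cam"]);R=T[:3,:3];t=T[:3,3]
    d=np.linalg.inv(K)@np.array([u,v,1.]);d=R.T@np.array([d[0],-d[1],-d[2]]);return -R.T@t,d
def onz(r,u,v,z):
    c,d=ray(r,u,v);return (c+d*(z-c[2])/d[2])[:3]
def proj(r,p):
    T=np.array(r["world_to_cam"]);c=T[:3,:3]@np.array(p)+T[:3,3];q=r["K"]@np.array([c[0],-c[1],-c[2]]);return q[:2]/q[2]
def blob(img,lo,hi,box):
    h=cv2.cvtColor(img,cv2.COLOR_RGB2HSV);m=cv2.inRange(h,np.array(lo),np.array(hi))
    x0,y0,x1,y1=box;z=np.zeros_like(m);z[y0:y1,x0:x1]=m[y0:y1,x0:x1];return z
E
python3 - <<'E'
from h import *
import pickle
d=pickle.load(open("p0.pkl","rb"))
B={"scene":dict(w=(250,170,295,218),r=(308,315,338,345),o=(272,135,310,180),p=(200,180,240,228)),"top":dict(w=(290,198,330,235),r=(160,170,190,195),o=(315,240,355,280),p=(308,148,345,185))}
for n in d:
    r=d[n];im=r["img"]
    for k,lo,hi,z in(("r",(0,100,80),(8,255,255),.006),("o",(8,180,120),(16,255,255),.008),("p",(150,60,100),(175,255,255),.008),("w",(0,0,175),(179,50,255),.008)):
        m=blob(im,lo,hi,B[n][k])
        if k=='r': m|=blob(im,(172,100,80),(179,255,255),B[n][k])
        cs,_=cv2.findContours(m,cv2.RETR_EXTERNAL,cv2.CHAIN_APPROX_NONE);
        P=np.vstack(cs).astype(np.float32)
        hull=cv2.convexHull(P)[:,0]
        G=np.array([onz(r,u,v,z)[:2] for u,v in hull]).astype(np.float32)
        (c,rad)=cv2.minEnclosingCircle(G)
        print(n,k,cv2.countNonZero(m),np.round(c,4),round(rad*1000,1),np.round(proj(r,[c[0],c[1],z]),1))
tiles=[]
for n,b in(("scene",(245,165,305,225)),("top",(285,190,345,250)),("scene",(293,300,353,360)),("top",(145,155,205,215))):
    x0,y0,x1,y1=b;tiles.append(cv2.resize(d[n]["img"][y0:y1,x0:x1,::-1],(300,300),interpolation=cv2.INTER_CUBIC))
cv2.imwrite("pics/z0.png",np.vstack([np.hstack(tiles[:2]),np.hstack(tiles[2:])]))
E
```

```text
scene r 120 [0.5526 0.2741] 20.2 [323.4 329. ]
scene o 495 [ 0.3653 -0.1104] 58.4 [290.5 156.5]
scene p 701 [ 0.5838 -0.0911] 52.6 [217.9 204.5]
scene w 80 [ 0.4762 -0.0358] 30.3 [269.8 199.3]
top r 74 [0.5534 0.272 ] 19.8 [174.9 181.6]
top o 21 [ 0.3796 -0.0946] 26.2 [333.8 258.5]
top p 577 [ 0.5931 -0.0799] 35.0 [327.  165.4]
top w 471 [ 0.4763 -0.0384] 32.7 [308.9 215.6]
```

View pics/z0.png

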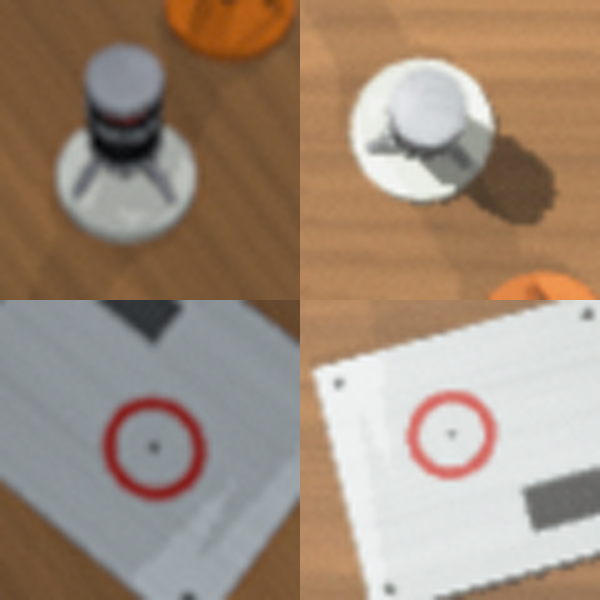

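The punch is at about (0.476,-0.038), cocked, with the red band showing faintly in the scene view. The mark is at about (0.553,0.273). Next I check the jaw direction.

```bash
python3 - <<'E'
from rig import *
from h import *
from scipy.spatial.transform import Rotation as R
import pickle
s=observe();M=R.from_euler('xyz',s['ee_rot'],degrees=True).as_matrix();print(M.round(3))
d=pickle.load(open("p0.pkl","rb"))
for u,v in((333,260),(325,167)):print(onz(d["top"],u,v,.008))
y=M[:2,1];print("jaw deg",np.degrees(np.arctan2(y[1],y[0])), s['eef_pos'],s['clock'])
E
```

```text
[[-0.001  0.321 -0.947]
 [ 0.001 -0.947 -0.321]
 [-1.    -0.001  0.   ]]
[ 0.37621933 -0.09266691  0.008     ]
[ 0.58938075 -0.07521018  0.008     ]
jaw deg -71.28155950266145 [ 0.20043174 -0.59151913  0.23061223] 0.1
```

send_rows([
  {"travel": [25,50,0],"twist": 0,"grip": 100},
  {"travel": [50,100,0],"twist": 0,"grip": 100},
  {"travel": [76,152,0],"twist": 0,"grip": 100},
  {"travel": [102,204,0],"twist": 0,"grip": 100},
  {"travel": [128,256,0],"twist": 0,"grip": 100},
  {"travel": [154,308,0],"twist": 0,"grip": 100},
  {"travel": [180,360,0],"twist": 0,"grip": 100},
  {"travel": [206,412,0],"twist": 0,"grip": 100},
  {"travel": [231,463,-10],"twist": 0,"grip": 100},
  {"travel": [253,508,-25],"twist": 0,"grip": 100},
  {"travel": [268,538,-40],"twist": 0,"grip": 100},
  {"travel": [275,553,-55],"twist": 0,"grip": 100},
  {"travel": [275,553,-60],"twist": 0,"grip": 100},
  {"travel": [275,553,-60],"twist": 0,"grip": 100},
  {"travel": [275,553,-60],"twist": 0,"grip": 100},
], squeeze=30)

```text
clock: 1.98
eef_pos: [0.4756, -0.04, 0.1718]
ee_rot: [119.0, 90.0, -42.4]
wrist_force: [-0.1, -0.5, -0.2]
finger_gap: 1.0
```

```bash
python3 - <<'E'
from rig import *
from h import *
s=observe();print({k:np.round(s[k],4) for k in s})
a=[snapshot(n)["img"][:,:,::-1] for n in("scene","top")]
cv2.imwrite("pics/a1.png",cv2.resize(np.hstack([a[0][100:300,150:450],a[1][100:300,150:450]]),(800,267)))
E
```

```text
{'clock': np.float64(1.975), 'joints': array([ 14.1606,  16.467 , -19.3396, 113.3571,   6.9544,  51.2363,
       -80.1823]), 'joint_velocities': array([-0.0247, -0.2394, -0.2175, -0.1165,  0.0909,  0.0241, -0.13  ]), 'effort': array([-2.81600e-01, -4.89515e+01, -2.67110e+00, -2.68790e+01,
        6.30000e-03,  4.50000e-03,  1.28000e-02]), 'eef_pos': array([ 0.4756, -0.04  ,  0.1718]), 'ee_rot': array([119.0238,  89.9576, -42.3526]), 'wrist_force': array([-0.107 , -0.5368, -0.15  ]), 'wrist_torque': array([ 0.005 , -0.0013, -0.0644]), 'finger_gap': np.float64(1.0004)}
```

View pics/a1.png

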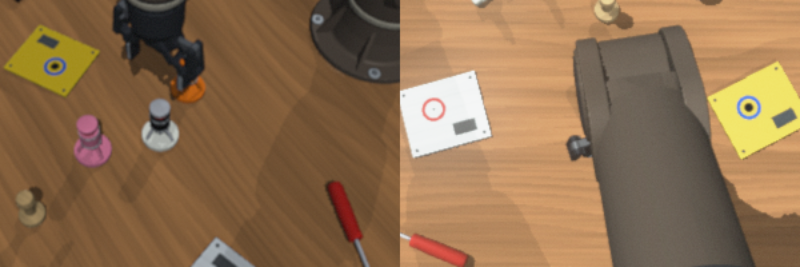

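The gripper hovers above the punch with clear space on both sides. The look-alikes lie off the jaw line. I'll descend.

send_rows([
  {"travel": [1,2,-20],"twist": 0,"grip": 100},
  {"travel": [1,2,-45],"twist": 0,"grip": 100},
  {"travel": [1,2,-70],"twist": 0,"grip": 100},
  {"travel": [1,2,-95],"twist": 0,"grip": 100},
  {"travel": [1,2,-115],"twist": 0,"grip": 100},
  {"travel": [1,2,-128],"twist": 0,"grip": 100},
  {"travel": [1,2,-132],"twist": 0,"grip": 100},
  {"travel": [1,2,-132],"twist": 0,"grip": 100},
  {"travel": [1,2,-132],"twist": 0,"grip": 100},
])

```text
clock: 3.2
eef_pos: [0.4771, -0.037, 0.0399]
ee_rot: [158.0, 89.9, -3.3]
wrist_force: [-0.2, -0.8, -0.3]
finger_gap: 1.0
```

```bash
python3 - <<'E'
from rig import *
from h import *
s=observe();print({k:np.round(s[k],4) for k in s if k in('clock','eef_pos','wrist_force','finger_gap')})
a=snapshot("scene")["img"][:,:,::-1]
cv2.imwrite("pics/a2.png",cv2.resize(a[120:260,180:367],(800,600),interpolation=2))
E
```

```text
{'clock': np.float64(3.2), 'eef_pos': array([ 0.4771, -0.037 ,  0.0399]), 'wrist_force': array([-0.2391, -0.7618, -0.2625]), 'finger_gap': np.float64(0.9999)}
```

View pics/a2.png

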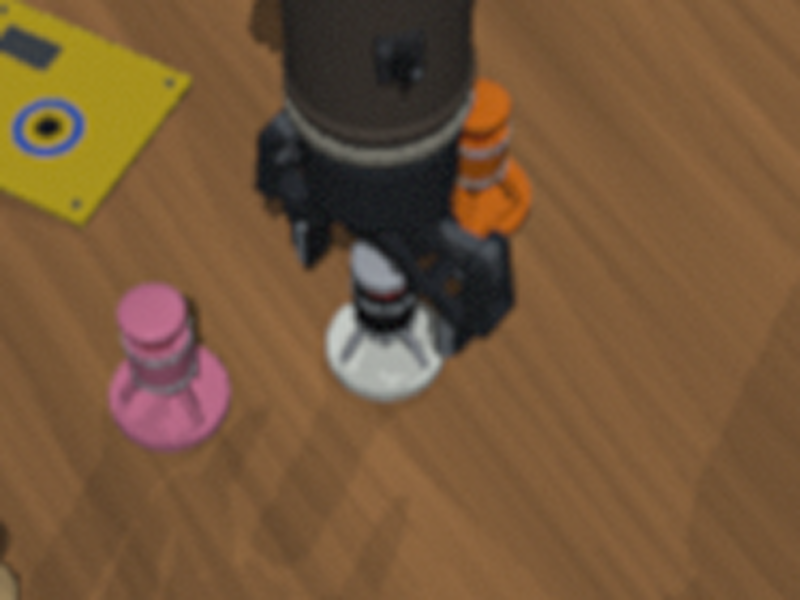

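The fingers straddle the barrel cleanly, so I'll close.

send_rows([
  {"travel": [0,0,0],"twist": 0,"grip": 60},
  {"travel": [0,0,0],"twist": 0,"grip": 45},
  {"travel": [0,0,0],"twist": 0,"grip": 30},
  {"travel": [0,0,0],"twist": 0,"grip": 20},
  {"travel": [0,0,0],"twist": 0,"grip": 20},
  {"travel": [0,0,0],"twist": 0,"grip": 20},
  {"travel": [0,0,0],"twist": 0,"grip": 20},
], squeeze=35)

```text
clock: 4.12
eef_pos: [0.4767, -0.037, 0.0395]
ee_rot: [122.7, 90.0, -38.6]
wrist_force: [-1.7, -1.5, 6.0]
finger_gap: 0.385
```

send_rows([
  {"travel": [0,0,5],"twist": 0,"grip": 20},
  {"travel": [0,0,20],"twist": 0,"grip": 20},
  {"travel": [0,0,45],"twist": 0,"grip": 20},
  {"travel": [0,0,75],"twist": 0,"grip": 20},
  {"travel": [0,0,100],"twist": 0,"grip": 20},
  {"travel": [0,0,110],"twist": 0,"grip": 20},
  {"travel": [0,0,110],"twist": 0,"grip": 20},
])

```text
clock: 5.0
eef_pos: [0.4768, -0.037, 0.1498]
ee_rot: [151.6, 89.9, -9.7]
wrist_force: [-0.6, -0.1, -3.4]
finger_gap: 0.388
```

```bash
python3 - <<'E'
from rig import *
from h import *
s=observe();print({k:np.round(s[k],4) for k in s if k in('clock','eef_pos','wrist_force','finger_gap')})
a=snapshot("scene")["img"][:,:,::-1]
cv2.imwrite("pics/a3.png",cv2.resize(a[80:220,180:367],(800,600),interpolation=2))
E
```

```text
{'clock': np.float64(5.0), 'eef_pos': array([ 0.4768, -0.037 ,  0.1498]), 'wrist_force': array([-0.6371, -0.0776, -3.4147]), 'finger_gap': np.float64(0.388)}
```

View pics/a3.png

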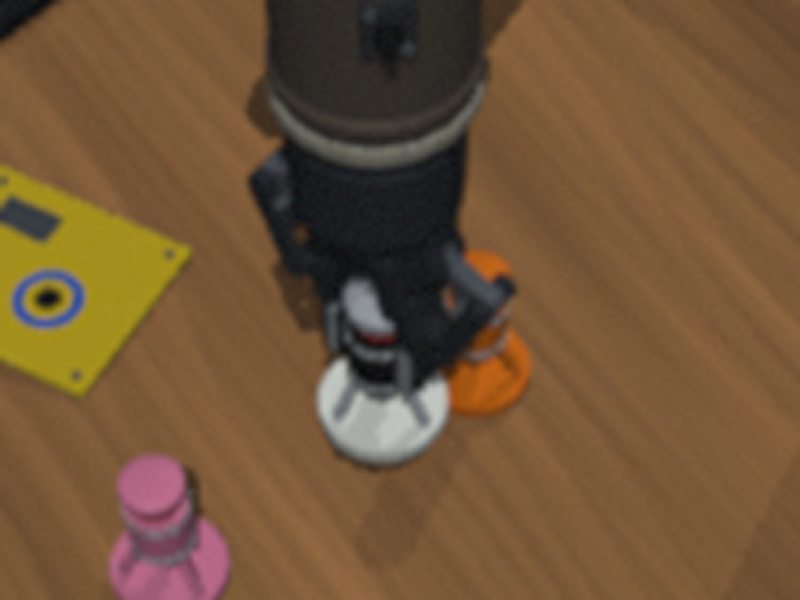

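It's held, and the wrist force matches its weight of 3.4 N. The red band still shows, so it is still cocked. I'll carry it over the mark.

send_rows([
  {"travel": [4,15,0],"twist": 0,"grip": 20},
  {"travel": [12,48,0],"twist": 0,"grip": 20},
  {"travel": [22,90,0],"twist": 0,"grip": 20},
  {"travel": [33,135,0],"twist": 0,"grip": 20},
  {"travel": [44,180,0],"twist": 0,"grip": 20},
  {"travel": [55,225,0],"twist": 0,"grip": 20},
  {"travel": [65,265,0],"twist": 0,"grip": 20},
  {"travel": [73,295,0],"twist": 0,"grip": 20},
  {"travel": [77,310,-5],"twist": 0,"grip": 20},
  {"travel": [77,310,-25],"twist": 0,"grip": 20},
  {"travel": [77,310,-50],"twist": 0,"grip": 20},
  {"travel": [77,310,-70],"twist": 0,"grip": 20},
  {"travel": [77,310,-75],"twist": 0,"grip": 20},
  {"travel": [77,310,-75],"twist": 0,"grip": 20},
  {"travel": [77,310,-75],"twist": 0,"grip": 20},
])

```text
clock: 6.92
eef_pos: [0.5541, 0.2733, 0.0751]
ee_rot: [-171.8, 89.9, 26.9]
wrist_force: [-0.8, 0.2, -3.1]
finger_gap: 0.388
```

```bash
python3 - <<'E'
from rig import *
from h import *
s=observe();print({k:np.round(s[k],4) for k in s if k in('clock','eef_pos','wrist_force','finger_gap','joints')})
r=snapshot("scene");a=r["img"][:,:,::-1].copy()
t=snapshot("top")["img"][:,:,::-1]
cv2.imwrite("pics/a4.png",np.hstack([cv2.resize(a[230:380,240:430],(400,316),interpolation=2),cv2.resize(t[110:260,80:270],(400,316),interpolation=2)]))
zb=s['eef_pos'][2]-.0395+.008
m=blob(r["img"],(0,0,150),(179,50,255),(290,270,360,360));cv2.imwrite("pics/m4.png",m)
print(proj(r,[.553,.273,.006]),proj(r,[.553,.273,zb]))
E
```

```text
{'clock': np.float64(6.925), 'joints': array([ -17.8712,   35.044 ,  -19.7063,   99.2469,   15.0568,   48.2404,
       -115.6525]), 'eef_pos': array([0.5541, 0.2733, 0.0751]), 'wrist_force': array([-0.7931,  0.1756, -3.0775]), 'finger_gap': np.float64(0.3883)}
[322.93152914 328.69791508] [324.73796717 323.58641501]
```

View pics/a4.png

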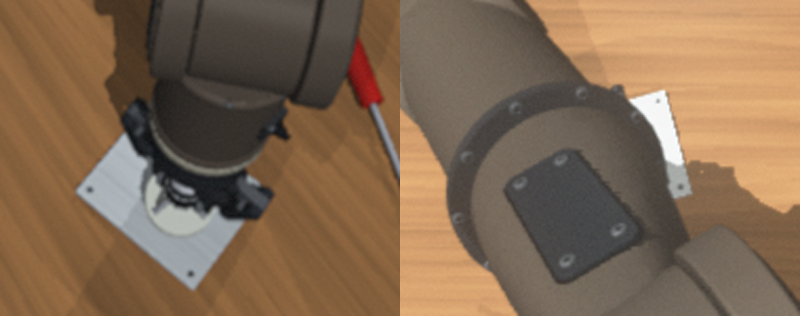

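The punch is held upright over the panel, with its foot around (325,326) in the scene view. I'll compare the foot outline with the expected one.

```bash
python3 - <<'E'
from rig import *
from h import *
r=snapshot("scene");a=r["img"][:,:,::-1].copy();s=observe();p=s['eef_pos']
b=cv2.resize(a[280:360,280:380],(800,640),interpolation=2)
def dr(c,z,rad,col):
    P=np.array([proj(r,[c[0]+rad*np.cos(t),c[1]+rad*np.sin(t),z]) for t in np.linspace(0,6.28,60)])
    cv2.polylines(b,[np.int32(((P-[280,280])+.5)*8)],True,col,1)
dr((.5537,.2718),p[2]-.0395+.008,.032,(0,0,255))
dr((.5537,.2718),p[2]-.0395,.032,(0,255,0))
cv2.imwrite("pics/a5.png",b[:600])
E
```

```text
(no output)
```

View pics/a5.png

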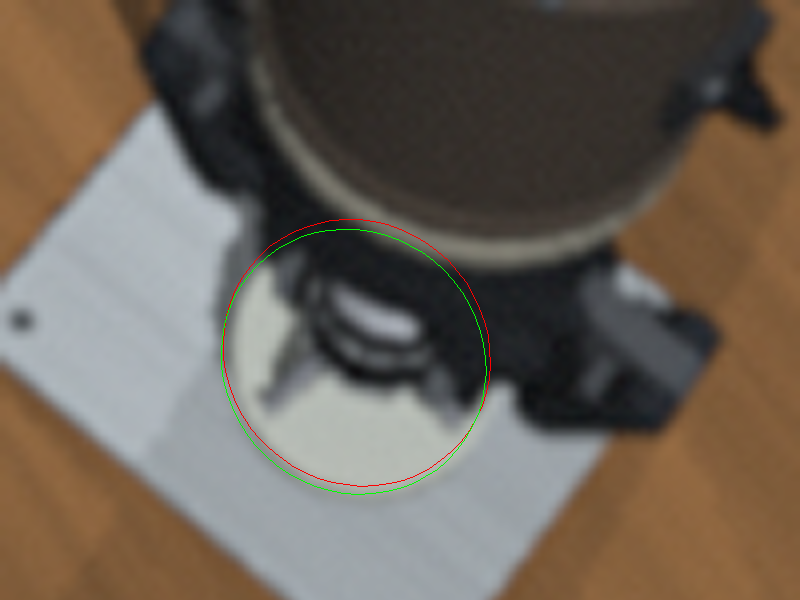

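The outline matches the prediction, so the foot's position is confirmed. I'll lower it gently.

send_rows([
  {"travel": [-1,0,-6],"twist": 0,"grip": 20},
  {"travel": [-1,0,-13],"twist": 0,"grip": 20},
  {"travel": [-1,0,-19],"twist": 0,"grip": 20},
  {"travel": [-1,0,-23],"twist": 0,"grip": 20},
  {"travel": [-1,0,-26],"twist": 0,"grip": 20},
  {"travel": [-1,0,-28],"twist": 0,"grip": 20},
  {"travel": [-1,0,-29],"twist": 0,"grip": 20},
  {"travel": [-1,0,-29],"twist": 0,"grip": 20},
])

```text
clock: 8.07
eef_pos: [0.5527, 0.273, 0.0457]
ee_rot: [156.1, 90.0, -5.2]
wrist_force: [-0.8, -0.3, 0.1]
finger_gap: 0.388
```

The weight has come off the wrist, so the foot is on the panel. I'll release and rise.

send_rows([
  {"travel": [0,0,0],"twist": 0,"grip": 42},
  {"travel": [0,0,0],"twist": 0,"grip": 50},
  {"travel": [0,0,0],"twist": 0,"grip": 70},
  {"travel": [0,0,0],"twist": 0,"grip": 100},
  {"travel": [0,0,0],"twist": 0,"grip": 100},
  {"travel": [0,0,0],"twist": 0,"grip": 100},
  {"travel": [0,0,8],"twist": 0,"grip": 100},
  {"travel": [0,0,30],"twist": 0,"grip": 100},
  {"travel": [0,0,60],"twist": 0,"grip": 100},
  {"travel": [0,0,90],"twist": 0,"grip": 100},
  {"travel": [0,0,110],"twist": 0,"grip": 100},
  {"travel": [-30,-40,120],"twist": 0,"grip": 100},
  {"travel": [-60,-80,120],"twist": 0,"grip": 60},
  {"travel": [-90,-120,120],"twist": 0,"grip": 0},
  {"travel": [-120,-160,120],"twist": 0,"grip": 0},
  {"travel": [-120,-160,120],"twist": 0,"grip": 0},
  {"travel": [-120,-160,120],"twist": 0,"grip": 0},
])

```text
clock: 10.2
eef_pos: [0.4334, 0.1136, 0.1661]
ee_rot: [-179.0, 89.9, 19.7]
wrist_force: [0.3, 0.1, -0.0]
finger_gap: 0.002
```

```bash
python3 - <<'E'
from rig import *
from h import *
s=observe();print({k:np.round(s[k],4) for k in s if k in('clock','eef_pos','wrist_force','finger_gap')})
r=snapshot("scene");a=r["img"][:,:,::-1].copy();q=snapshot("top");t=q["img"][:,:,::-1].copy()
b=[]
for rr,im,(x0,y0) in((r,a,(273,275)),(q,t,(125,135))):
    c=cv2.resize(im[y0:y0+90,x0:x0+100],(400,360),interpolation=2)
    for cc,z,rad in(((.553,.273),.014,.032),((.553,.273),.098,.017)):
        P=np.array([proj(rr,[cc[0]+rad*np.cos(w),cc[1]+rad*np.sin(w),z]) for w in np.linspace(0,6.28,60)])
        cv2.polylines(c,[np.int32(((P-[x0,y0])+.5)*4)],True,(0,0,255) if z<.05 else (255,0,0),1)
    b.append(c)
cv2.imwrite("pics/a6.png",np.hstack(b))
E
```

```text
{'clock': np.float64(10.2), 'eef_pos': array([0.4334, 0.1136, 0.1661]), 'wrist_force': array([ 0.2771,  0.0622, -0.0289]), 'finger_gap': np.float64(0.0023)}
```

View pics/a6.png

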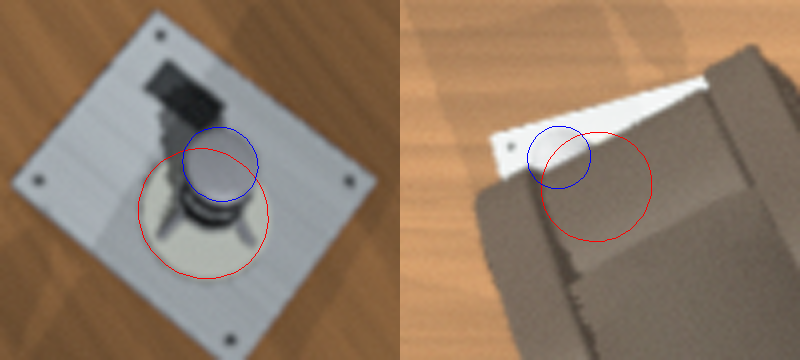

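The scene view shows the punch upright with its foot centred and its cap at cocked height. The top view is blocked by the arm. I'll bring the closed fingers over the cap.

send_rows([
  {"travel": [30,40,0],"twist": 0,"grip": 0},
  {"travel": [60,80,0],"twist": 0,"grip": 0},
  {"travel": [90,120,0],"twist": 0,"grip": 0},
  {"travel": [120,160,0],"twist": 0,"grip": 0},
  {"travel": [120,160,-20],"twist": 0,"grip": 0},
  {"travel": [120,160,-40],"twist": 0,"grip": 0},
  {"travel": [120,160,-55],"twist": 0,"grip": 0},
  {"travel": [120,160,-60],"twist": 0,"grip": 0},
  {"travel": [120,160,-60],"twist": 0,"grip": 0},
  {"travel": [120,160,-60],"twist": 0,"grip": 0},
])

```text
clock: 11.55
eef_pos: [0.5531, 0.2733, 0.1061]
ee_rot: [-169.9, 89.9, 28.8]
wrist_force: [-0.2, 0.5, -0.7]
finger_gap: 0.001
```

```bash
python3 - <<'E'
from rig import *
from h import *
s=observe();print({k:np.round(s[k],4) for k in s if k in('clock','eef_pos','wrist_force','finger_gap')})
a=snapshot("scene")["img"][:,:,::-1]
cv2.imwrite("pics/a7.png",cv2.resize(a[260:360,260:390],(780,600),interpolation=2))
E
```

```text
{'clock': np.float64(11.55), 'eef_pos': array([0.5531, 0.2733, 0.1061]), 'wrist_force': array([-0.1629,  0.5278, -0.6561]), 'finger_gap': np.float64(0.001)}
```

View pics/a7.png

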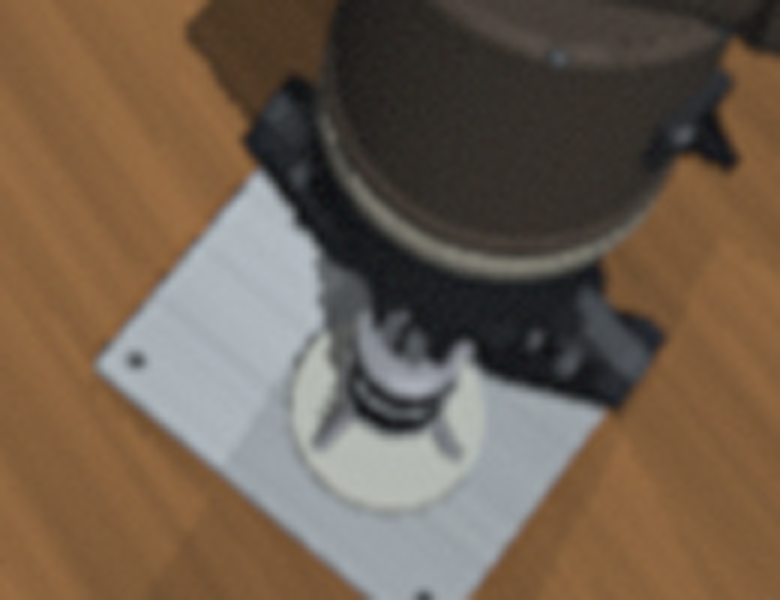

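The closed fingertips are centred just above the cap, so I'll start pressing.

send_rows([
  {"travel": [0,0,-3],"twist": 0,"grip": 0},
  {"travel": [0,0,-6],"twist": 0,"grip": 0},
  {"travel": [0,0,-8],"twist": 0,"grip": 0},
  {"travel": [0,0,-9],"twist": 0,"grip": 0},
  {"travel": [0,0,-10],"twist": 0,"grip": 0},
  {"travel": [0,0,-11],"twist": 0,"grip": 0},
  {"travel": [0,0,-11],"twist": 0,"grip": 0},
])

```text
clock: 12.48
eef_pos: [0.5527, 0.2731, 0.0951]
ee_rot: [157.3, 90.0, -4.0]
wrist_force: [-3.2, -2.2, 8.9]
finger_gap: 0.001
```

The force is 8.9 N at about 3 mm of travel, as expected for the spring. I'll keep pressing.

send_rows([
  {"travel": [0,0,-1],"twist": 0,"grip": 0},
  {"travel": [0,0,-2],"twist": 0,"grip": 0},
  {"travel": [0,0,-3],"twist": 0,"grip": 0},
  {"travel": [0,0,-4],"twist": 0,"grip": 0},
  {"travel": [0,0,-5],"twist": 0,"grip": 0},
  {"travel": [0,0,-6],"twist": 0,"grip": 0},
  {"travel": [0,0,-7],"twist": 0,"grip": 0},
  {"travel": [0,0,-7],"twist": 0,"grip": 0},
  {"travel": [0,0,-7],"twist": 0,"grip": 0},
])

```text
clock: 13.6
eef_pos: [0.5526, 0.2731, 0.0873]
ee_rot: [-175.6, 90.0, 23.1]
wrist_force: [0.4, -0.1, -0.2]
finger_gap: -0.001
```

The force has dropped to zero, so the spring has tripped. I'll rise straight up, back off far and look.

send_rows([
  {"travel": [0,0,5],"twist": 0,"grip": 0},
  {"travel": [0,0,25],"twist": 0,"grip": 0},
  {"travel": [0,0,60],"twist": 0,"grip": 0},
  {"travel": [0,0,90],"twist": 0,"grip": 0},
  {"travel": [-15,-40,100],"twist": 0,"grip": 0},
  {"travel": [-30,-85,100],"twist": 0,"grip": 0},
  {"travel": [-50,-130,100],"twist": 0,"grip": 0},
  {"travel": [-70,-180,100],"twist": 0,"grip": 0},
  {"travel": [-85,-230,100],"twist": 0,"grip": 0},
  {"travel": [-100,-280,100],"twist": 0,"grip": 0},
  {"travel": [-100,-310,100],"twist": 0,"grip": 0},
  {"travel": [-100,-320,100],"twist": 0,"grip": 0},
  {"travel": [-100,-320,100],"twist": 0,"grip": 0},
])

```text
clock: 15.22
eef_pos: [0.4529, -0.0466, 0.1876]
ee_rot: [-174.7, 90.0, 24.0]
wrist_force: [-0.0, 1.1, 1.2]
finger_gap: -0.0
```

```bash
python3 - <<'E'
from rig import *
from h import *
s=observe();print({k:np.round(s[k],4) for k in s if k in('clock','eef_pos','wrist_force','finger_gap')})
r=snapshot("scene");q=snapshot("top");b=[]
for n,rr,(x0,y0) in(("s",r,(273,275)),("t",q,(125,135))):
    im=rr["img"]
    c=cv2.resize(im[y0:y0+90,x0:x0+100,::-1],(400,360),interpolation=2);raw=c.copy()
    for z,rad in((.014,.032),(.086,.017)):
        P=np.array([proj(rr,[.553+rad*np.cos(w),.273+rad*np.sin(w),z]) for w in np.linspace(0,6.28,60)])
        cv2.polylines(c,[np.int32(((P-[x0,y0])+.5)*4)],True,(0,0,255) if z<.05 else (255,0,0),1)
    b.append(c if n=="t" else c); 
    cv2.imwrite(f"pics/raw_{n}.png",raw)
cv2.imwrite("pics/a8.png",np.hstack(b))
cv2.imwrite("pics/a9.png",np.hstack([r["img"][:,:,::-1],q["img"][:,:,::-1]])[::1,::1] if 0 else cv2.resize(np.hstack([r["img"][:,:,::-1],q["img"][:,:,::-1]]),(800,300)))
E
python3 -c "
import cv2,numpy as np
cv2.imwrite('pics/a10.png',np.vstack([cv2.imread('pics/a8.png')[:300+60],np.hstack([cv2.imread('pics/raw_s.png'),cv2.imread('pics/raw_t.png')])[60:300]]))"
```

```text
{'clock': np.float64(15.225), 'eef_pos': array([ 0.4529, -0.0466,  0.1876]), 'wrist_force': array([-0.0261,  1.0983,  1.1525]), 'finger_gap': np.float64(-0.0003)}
```

View pics/a10.png

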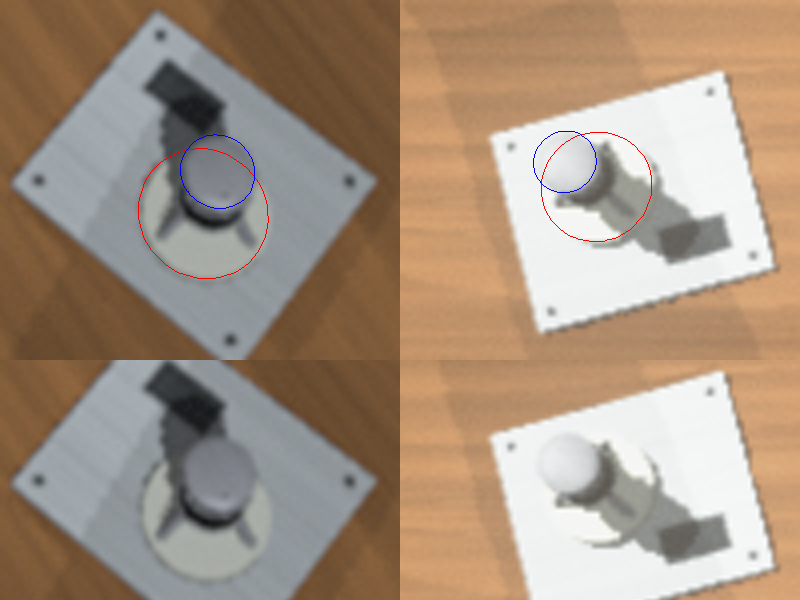

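View pics/a9.png

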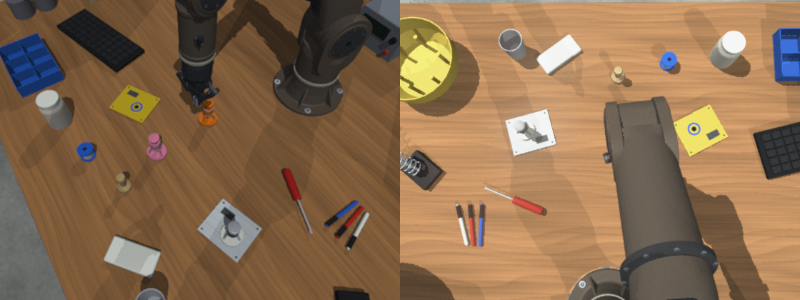

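The punch stands upright with its foot around the ring, within a few mm in both views. The cap sits on the barrel and no red shows. I'll let the arm settle before handing in, because the last wrist reading of about 1 N needs a second look.

send_rows([
  {"travel": [0,0,20],"twist": 0,"grip": 0},
  {"travel": [0,0,20],"twist": 0,"grip": 0},
  {"travel": [0,0,20],"twist": 0,"grip": 0},
  {"travel": [0,0,20],"twist": 0,"grip": 0},
  {"travel": [0,0,20],"twist": 0,"grip": 0},
])

```text
clock: 15.95
eef_pos: [0.4524, -0.0468, 0.2069]
ee_rot: [-23.6, 90.0, 175.1]
wrist_force: [0.4, 0.3, 0.5]
finger_gap: -0.0
```

```bash
python3 - <<'E'
from rig import *
print(observe()["wrist_force"]);print(hand_in())
E
```

```text
[0.3638921  0.33974436 0.52464641]
the job is handed in; nothing more can be done
None
```

The punch is standing upright on the aluminium panel with its point inside the red ring and its cap snapped down. The job was handed in at about 16 s.

I gripped it by the barrel, carried it over and lowered it until its weight came off the wrist. Then I released it and pressed the cap with closed fingers. The force reached about 9 N, then fell to zero when the spring tripped.

**Last checks:**
- **Cap:** it sits on the barrel with no red showing in either view.
- **Position:** the foot matched the mark in the scene view. In the top view it was off by about 4 mm, against a 15 mm limit. The two views disagree by those few mm, a little more than the 2 mm calibration figure.
- **Contact:** the robot was well clear of everything. The wrist read 1.6 N just after the move and 0.7 N once settled, near its usual noise.
- **Not confirmed:** the red band was not clearly visible after placing, so "still cocked" rests on the cap height in the scene view and the normal spring force when pressing.

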